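Release and push off the filter cover of the dust extractor

TASK

Open the bench dust extractor for a filter check: press its snap tab in so that the filter cover is released, then push the cover along its rails until it is right off its seat and the whole filter opening is uncovered. Leave it lying flat on the flat half of the extractor's top, not overhanging the end; the cover is only pushed, never lifted. Keep your fingers off the filter and do not disturb the jars, the tape roll and the brush around the machine.

Things in the scene. Friction and masses are not known exactly. Their poses are not given: they have to be found in the camera images.
- extractor: Bench dust extractor: heavy fixed grey box, 340 x 200 mm (x by y). Origin: centre of its underside, on the bench; +x is the way the cover slides off. On top: the filter opening and its seat from x = -150 to -24 mm, covered at first, then the flat half, 145 mm above the bench, to x = +170 mm. Nothing but the cover's rib and the rails stands above 163 mm.
- seat_edge (a point): Middle of the seat's front edge, between filter opening and flat half; (-24, 0, 155) mm in the extractor's frame. The cover is right off its seat when its trailing edge (-x side) has passed this, that is when the cover's origin is more than 70 mm beyond it along +x.
- top_end (a point): Middle of the +x end of the flat half, (170, 0, 155) mm in the extractor's frame. Two aluminium rails run along the whole top at y = -78..-52 and 52..78 mm: runners at 155 mm height carry the cover's edges, guides hold it sideways (1.5 mm play). Up to x = +45 mm lips 169 mm high cover its edges; between the lips it is open from above, 116 mm wide. No end stop.
- cover: Dark filter cover: loose plate 140 (x) x 132 (y) x 8 (z) mm, about 150 g, with an upright push rib across it. Origin: centre of its underside, axes as the extractor's; seated, at (-90, 0, 155) mm in the extractor's frame, its leading edge (+x) stopped by the snap tab. Once released it hops about 9 mm along +x by itself, stays released, and can be pushed on along +x with a few newtons.
- cover_rib (a point): Middle of the rear (-x) face of the push rib, the face to push towards +x. The rib is 10 mm thick, 80 mm long (y) and rises 18 mm above the plate's top (163 mm above the bench); this point is 9 mm below its top edge and 55 mm from the cover's origin towards -x. Seated, 16 mm of cover lie behind it; fingertips may come down there and farther back, above 163 mm.
- tab_press (a point): Where to press the snap tab straight down with closed fingertips: top of the tongue, 24 mm from its free end; unpressed, at (4, 0, 156) mm in the extractor's frame. The tab is a dark sprung tongue on the flat half, 36 mm wide (y), root at x = +38 mm, rising about 12 degrees to its free end at x = -20 mm, 161 mm above the bench, just in front of the cover.
- tab (a joint): Angle of the snap tab: 0 = up, locking; 0.18 rad = pressed right in (stop; its free end is then 10 mm lower). At about 0.11 rad the cover is let go and sprung pins behind it make it hop over the tab's end. It takes 3 to 6 N all the way, then stops hard: press right in. Let go too early it springs back up; under the released cover it stays at about 0.08 rad.
- filter: Pleated paper filter cassette in the opening, 118 x 98 mm, its pleats about 20 mm below the cover. Origin: centre of its underside. Not to be touched.
- jar: Bystander: large closed jar of grey powder with a black cap, 96 mm across, 125 mm high. Origin: centre of its underside.
- small_jar: Bystander: small closed jar with a black cap, 62 mm across, 85 mm high. Origin: centre of its underside.
- tape_roll: Bystander: roll of packing tape lying flat, 110 mm across, 48 mm high. Origin: centre of its underside.
- brush: Bystander: hand brush lying on the bench. Origin: under its middle.
Things that resemble listed ones, but are neither listed nor needed, are in the scene too. What is meant by the cover is not green or yellow, and is the smaller of those in its own colour.

How it is judged:
By the outcome, as a careful person would: the job done as asked, in the order asked, and still so for the second after the job is handed in, with the robot touching nothing.
It also fails if it takes over 43 s, if anything falls off the work surface, if the arm or the gripper's body presses on something with over 40 N, if the wrist force passes 120 N, or if a joint passes its speed limit or range.

ROBOT

A 6-joint arm with a two-finger parallel gripper is mounted at the origin on the work surface. World frame = base frame: x ahead of the robot, y to its left, z up, the work surface at z = 0. Lengths are in mm, angles in rad, forces in N, time in s.
With the tool pointing down it reaches from about 400 to 925 mm from the base axis. Payload 12.5 kg.
Tool frame: the origin (TCP) lies at the centre of the arm's flange, where the gripper is bolted on; the fingertips stand 190 mm ahead of it and the grasp point (between the pads) lies env.grip_point_offset ahead of it (env.grip_point_offset is the distance from the TCP to the grasp point, in mm); z points along the fingers, x is the direction in which the jaws open and shut, and the axes are right-handed (so a half turn about z gives the same grasp; the last joint's range is limited). The gripper opens to 95 mm and grips with 3 to 60 N. Pads are 20 mm wide; open, the fingers measure 119 mm over their backs; the gripper's body (75 mm by 180 mm) begins 59 mm behind the grasp point.
Start: joints at [1.093, 0.491, 1.559, -0, 1.092, -0.106], TCP at [227.035, 582.306, 404.761] pointing down, gripper open.
Joint ranges: [-3.1, 3.1], [-0.84, 2.19], [0.05, 2.79], [-1.13, 4.28], [0.06, 2.93], [-2.69, 2.69]. Speed limits (rad/s): [2.22, 2.22, 2.79, 3.14, 3.14, 3.14].

INTERFACE

Orientations are given as [roll, pitch, yaw] about the fixed x, y, z axes, in that order (R = Rz(yaw) Ry(pitch) Rx(roll)).
In Python, from cell import state, read_camera, camera_model, job_done, env gives the robot as it stands.
- The arm moves only by the tool arm_command, never from a script. Its argument "steps" is a list of rows, each a list of 6 numbers: the shift along the tool's x, y, z in cm, then the turn, a rotation vector about the tool's x, y, z in degrees. In form: [[dx, dy, dz, rx, ry, rz], ...]. A call has 1 to 12 rows; each row is the pose to reach, as a shift and turn from the pose commanded when the call began, along the tool's axes at that moment; what a row does not reach only later rows make up. A row lasts 1/12 s, in which the tool goes at most 41.7 mm and 7.16 degrees, less where a joint would pass 70% of its speed; a pose out of reach is approached as far as the arm can. A call with a gripper value outside its range is refused whole. "jaw" is the finger opening in cm, from 0 to 9.51, set as the call begins (left out, the last holds). The fingers move at their own pace and stop on an object; the grip force is fixed at half the most. Time passes only in rows, so rows that repeat a pose let the fingers close. It gives the time, the measured TCP pose, the force and the opening at its end, in the units of the state.
- state(): the state, without advancing time (a new reading comes with each control period).
- read_camera(name): name is "scene" or "top"; returns the picture (400x640x3 uint8, red, green, blue); there is no depth.
- camera_model(name): a dict with "K" (3x3 intrinsics, pixels), "k1" (the pictures are not rectified: a ray, as slopes to the right and down, at radius r is drawn at 1 + k1 r^2 times it, then the intrinsics apply), "xyz" and "rotation" of the camera in the world. Camera axes: x right, y up, looking along -z (the intrinsics and any distortion apply to the point x, -y, -z); pixel columns grow to the right and rows downward; lengths in mm; the calibration is good to about 2 mm. A picture is of the moment at which its call begins. camera_model takes no time and is no camera call.
- job_done(): hands the job in, once; it reports no verdict.
The state is a dict: "t": time; "joints": joint angles; "qvel": joint speeds; "tau": joint torques, N m; "eef_pos": TCP position; "tcp_rot": TCP orientation; "ft_force": force on the tool from outside, world axes, zero at the start; "moment": the same for the moment, N m; "opening": opening from 0.0 (shut) to 1.0 (fully open).
Only numpy, scipy, OpenCV 4.12 (cv2) and the standard library are available. Lean on these libraries where they do the work, as an engineer would, in place of code of your own. Each camera call takes 0.05 s, during which the arm holds its last target. There are 200 camera calls.

## Working session

There is one attempt and no reset: what is moved stays moved. The work goes in short steps, Python scripts to look and compute and a tool call to move; the robot and the scene stay as the last step left them, time stands still between calls to the robot, and variables do not carry over. Pictures are saved under pics/ and viewed, about 8 in all and at most 12, crops included, and the job is handed in when it is done.

Besides the shell and the picture viewer there is one more tool, called after "Emit:" as a command line: name --pt "numbers of a row" for each row, then --argument value for the rest. arm_command: Moves the arm, as the interface text tells. Its arguments: {"type":"object","properties":{"steps":{"type":"array"},"jaw":{"type":"number"}},"required":["steps"]}

```bash
mkdir -p pics; ls; python3 - <<'E'
from cell import state, read_camera, camera_model, env
import cv2
for n in("scene","top"):
    im=read_camera(n); cv2.imwrite(f"pics/{n}0.png",im[:,:,::-1]); print(n,camera_model(n))
s=state(); print(s, env.grip_point_offset)
E
```

```text
pics
scene {'K': array([[450.97350109,   0.        , 312.49753685],
       [  0.        , 450.97350109, 201.54679014],
       [  0.        ,   0.        ,   1.        ]]), 'k1': -0.046207903338685255, 'xyz': array([1227.85871292, -921.18857331,  756.41343909]), 'rotation': array([ 9.99424852e-01, -9.04346437e-06,  6.95221103e-01])}
top {'K': array([[498.51653724,   0.        , 315.33997261],
       [  0.        , 498.51653724, 188.35629412],
       [  0.        ,   0.        ,   1.        ]]), 'k1': -0.045624622873546655, 'xyz': array([ 350.63367841, -133.14114789, 1663.97343066]), 'rotation': array([ 0.16812557, -0.02474838, -1.55083545])}
{'t': 0.1, 'joints': array([ 1.09339263e+00,  4.91474907e-01,  1.55936763e+00,  1.83362457e-06,
        1.09170251e+00, -1.05613376e-01]), 'qvel': array([-0.00094987, -0.00300403, -0.00126145,  0.00012425,  0.00245006,
        0.0008593 ]), 'tau': array([ 2.94363839e-03, -6.13631630e+01, -2.58612370e+01,  6.93906751e-02,
        4.69773996e-02, -3.96909172e-05]), 'eef_pos': array([227.02724457, 582.28155728, 404.24243304]), 'tcp_rot': array([-3.14149064e+00,  9.46909469e-04,  1.19900520e+00]), 'ft_force': array([ 0.67199813, -0.09464341, -0.91956679]), 'moment': array([ 0.00057168,  0.03018471, -0.01270653]), 'opening': 1.0047193719747582} 171.3
```

View pics/scene0.png

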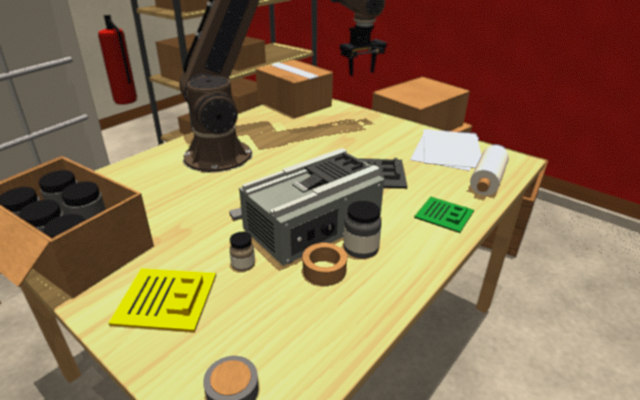

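View pics/top0.png

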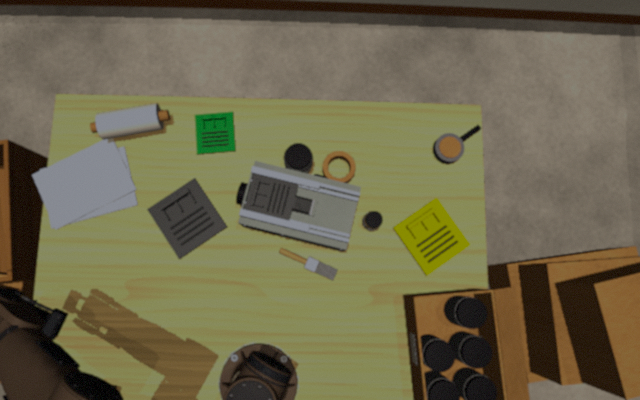

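The scene view shows the extractor mid-bench with its cover towards the far right. In the top view, the dark cover is at about (270,198) px and the tab at about (303,206). The flat half runs right to about (355,215), so extractor +x is image-right, roughly world −y. Next I'll enlarge the top view.

```bash
cat > h.py <<'E'
import numpy as np, cv2
from scipy.spatial.transform import Rotation as R
from cell import state, read_camera, camera_model
def ray(cam,u,v):
    m=camera_model(cam); K=m["K"]; xd=(u-K[0,2])/K[0,0]; yd=(v-K[1,2])/K[1,1]
    p=cv2.undistortPoints(np.array([[[u,v]]],float),K,np.array([m["k1"],0,0,0]))[0,0]
    d=R.from_euler("xyz",m["rotation"]).as_matrix()@np.array([p[0],-p[1],-1])
    return m["xyz"],d
def onz(cam,u,v,z):
    o,d=ray(cam,u,v); return o+d*(z-o[2])/d[2]
def proj(cam,P):
    m=camera_model(cam); q=(np.atleast_2d(P)-m["xyz"])@R.from_euler("xyz",m["rotation"]).as_matrix()
    q=q*[1,-1,-1]
    return cv2.projectPoints(q,np.zeros(3),np.zeros(3),m["K"],np.array([m["k1"],0,0,0]))[0][:,0]
def crop(cam,u0,v0,w,h,s,name):
    im=read_camera(cam)[v0:v0+h,u0:u0+w,::-1]
    im=cv2.resize(im,None,fx=s,fy=s,interpolation=cv2.INTER_CUBIC); im=cv2.convertScaleAbs(im,alpha=1.5,beta=10)
    cv2.imwrite(f"pics/{name}.png",im)
E
python3 - <<'E'
from h import *
crop("top",230,150,140,105,5,"topc")
c=[onz("top",*p,145)[:2] for p in((253,163),(361,183),(348,249),(240,228))]; print(np.round(c))
E
```

```text
[[ 685.   30.]
 [ 630. -307.]
 [ 425. -268.]
 [ 481.   61.]]
```

View pics/topc.png

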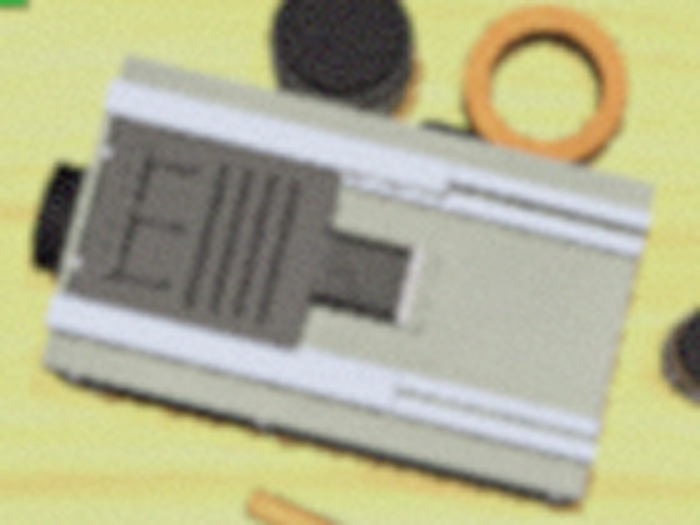

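The crop shows the cover's leading edge from (340,175) to (297,347), the tab from (320,265) to (405,285), and clear box-top corners. I'll fit the extractor's pose from these and check it against the scene view.

```bash
cat >> h.py <<'E'
def E2W(pose,P):
    x,y,a=pose; P=np.atleast_2d(np.asarray(P,float))
    return np.c_[x+np.cos(a)*P[:,0]-np.sin(a)*P[:,1], y+np.sin(a)*P[:,0]+np.cos(a)*P[:,1],P[:,2]]
E
python3 - <<'E'
from h import *
from scipy.optimize import least_squares
c=np.array([(127,58),(652,185),(582,505),(45,367),(340,175),(297,347)],float)/5+[230,150]-0.4
e=np.array([(-170,100,145),(170,100,145),(170,-100,145),(-170,-100,145),(-20,58,163),(-20,-58,163)])
w=np.array([onz("top",*p,z) for p,z in zip(c,e[:,2])])
r=least_squares(lambda q:(E2W(q,e)-w)[:,:2].ravel(),[555,-120,-1.7])
print(r.x,np.round(r.fun.reshape(-1,2),1))
np.save("pose.npy",r.x)
for n,p in dict(tab=(4,0,156),rib=(-145,0,172),behind=(-165,0,163),end=(100,0,163)).items(): print(n,E2W(r.x,p).round(1))
im=read_camera("scene")
for p in [(170,100,145),(170,-100,145),(-170,100,145),(-170,-100,145),(4,0,156),(38,0,148),(-145,40,181),(-145,-40,181),(-20,58,163),(-20,-58,163)]:
    u=proj("scene",E2W(r.x,p))[0]; im[int(u[1]+.5),int(u[0]+.5)]=(255,0,0)
im=im[130:250,225:385,::-1]
cv2.imwrite("pics/chk.png",cv2.resize(im,None,fx=5,fy=5,interpolation=cv2.INTER_NEAREST))
print(R.from_euler("xyz",state()["tcp_rot"]).as_matrix().round(3))
E
```

```text
[ 557.18045135 -118.93232956   -1.79079616] [[ 1.4  1.2]
 [-0.4 -2.7]
 [ 2.6 -0.6]
 [ 0.2  2.6]
 [ 1.7 -1.3]
 [-5.4  0.8]]
tab [[ 556.3 -122.8  156. ]]
rib [[588.8  22.6 172. ]]
behind [[593.2  42.1 163. ]]
end [[ 535.4 -216.5  163. ]]
[[ 0.363  0.932 -0.   ]
 [ 0.932 -0.363 -0.001]
 [-0.001 -0.    -1.   ]]
```

View pics/chk.png

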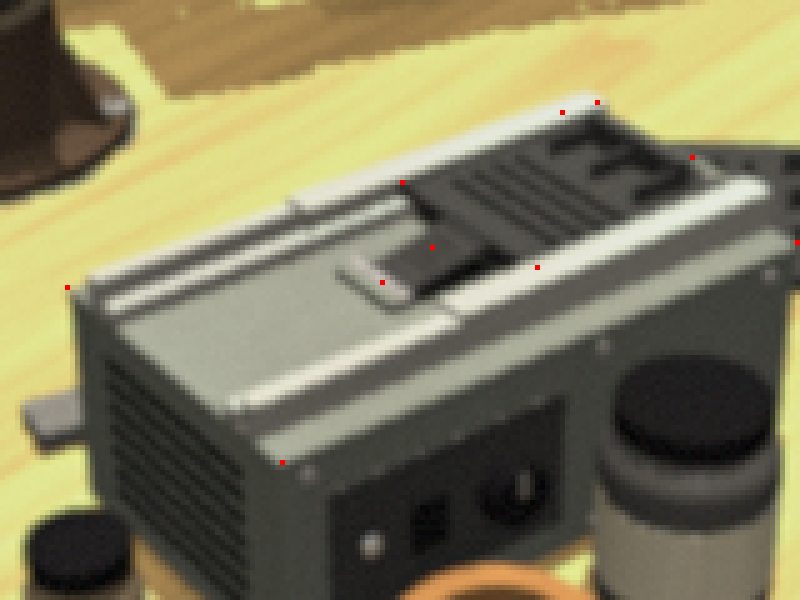

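The fitted pose agrees with the scene view to a few mm. I'll move toward the tab, jaws closed, turning so that tool y lies along extractor +x.

Emit:
arm_command --pt "-2.8 2.9 0 0 0 4" --pt "-6.5 6.8 0 0 0 11" --pt "-9.3 9.7 0 0 0 18" --pt "-12.1 12.7 0 0 0 25" --pt "-15 15.7 0 0 0 32" --pt "-17.8 18.6 0 0 0 39" --pt "-20.7 21.6 0 0 0 46" --pt "-23.5 24.6 0 0 0 53" --pt "-26.3 27.5 0 0 0 60" --pt "-29.2 30.5 0 0 0 67" --pt "-32 33.5 0 0 0 74" --pt "-34 35.5 0 0 0 81" --jaw 0

```text
t: 1.2
eef_pos: [434.9, 134.2, 404.9]
tcp_rot: [-3.141, -0.0, -0.221]
ft_force: [0.2, 0.7, -0.0]
opening: 0.216
```

Emit:
arm_command --pt "2.5 3.2 0 0 0 0" --pt "5 6.4 0 0 0 0" --pt "7.5 9.6 0 0 0 0" --pt "10 12.9 0 0 0 0" --pt "12.5 16.1 0.5 0 0 0" --pt "15 19.3 1 0 0 0" --pt "16.8 21.6 2 0 0 0" --pt "17.5 22.5 3 0 0 0" --pt "17.5 22.5 3.6 0 0 0" --pt "17.5 22.5 4 0 0 0" --pt "17.5 22.5 4 0 0 0" --pt "17.5 22.5 4 0 0 0"

```text
t: 2.2
eef_pos: [557.0, -119.2, 365.0]
tcp_rot: [-3.141, 0.0, -0.213]
ft_force: [-1.1, 0.0, -0.4]
opening: 0.004
```

```bash
python3 - <<'E'
from h import *
s=state(); print(s["eef_pos"].round(1),s["tcp_rot"].round(3),s["opening"],s["t"])
p=np.load("pose.npy"); t=s["eef_pos"]-[0,0,190]; print("proj tip",proj("scene",t),proj("scene",E2W(p,(4,0,156))))
crop("scene",245,110,160,120,5,"s1")
E
```

```text
[ 557.  -119.2  365. ] [-3.141  0.    -0.213] 0.004055941195502856 2.2
proj tip [[311.93451084 172.71292075]] [[310.88144078 179.37205192]]
```

View pics/s1.png

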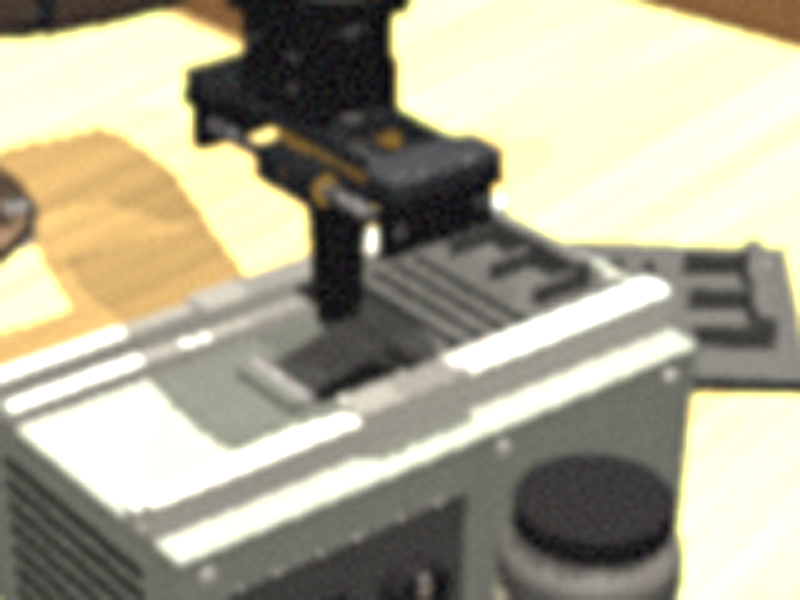

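The closed fingertips sit at about (340,318) in the crop, just above the tongue. They are about 5 mm short along +x, so I'll correct that and press.

Emit:
arm_command --pt "0 0.5 0 0 0 0" --pt "0 0.5 0.5 0 0 0" --pt "0 0.5 1.0 0 0 0" --pt "0 0.5 1.4 0 0 0" --pt "0 0.5 1.6 0 0 0" --pt "0 0.5 1.8 0 0 0" --pt "0 0.5 2.0 0 0 0" --pt "0 0.5 2.1 0 0 0" --pt "0 0.5 2.2 0 0 0" --pt "0 0.5 2.3 0 0 0" --pt "0 0.5 2.3 0 0 0" --pt "0 0.5 2.3 0 0 0"

```text
t: 3.25
eef_pos: [556.2, -125.3, 341.8]
tcp_rot: [-3.141, 0.0, -0.215]
ft_force: [-1.6, 3.0, 3.5]
opening: 0.002
```

Emit:
arm_command --pt "0 0 0.1 0 0 0" --pt "0 0 0.2 0 0 0" --pt "0 0 0.2 0 0 0" --pt "0 0 0.25 0 0 0" --pt "0 0 0.25 0 0 0"

```text
t: 3.67
eef_pos: [556.2, -125.3, 340.1]
tcp_rot: [-3.141, -0.001, -0.215]
ft_force: [-5.1, 3.9, 13.9]
opening: 0.004
```

Force rose to 14 N at the hard stop, with the tip at 150 mm. I'll lift straight up, go back behind the rib, and check that the cover hopped.

Emit:
arm_command --pt "0 0 -0.5 0 0 0" --pt "0 0 -2 0 0 0" --pt "0 0 -4 0 0 0" --pt "0 0 -5.5 0 0 0" --pt "0 -2 -6 0 0 0" --pt "0 -5 -6 0 0 0" --pt "0 -8 -6 0 0 0" --pt "0 -11 -6 0 0 0" --pt "0 -14 -6 0 0 0" --pt "0 -16.5 -6 0 0 0" --pt "0 -17.4 -6 0 0 0" --pt "0 -17.4 -6 0 0 0" --jaw 0

```text
t: 4.67
eef_pos: [593.6, 46.0, 398.8]
tcp_rot: [3.141, -0.0, -0.212]
ft_force: [-0.6, 0.5, -0.2]
opening: 0.006
```

```bash
python3 - <<'E'
from h import *
s=state(); p=np.load("pose.npy"); c,sn=np.cos(p[2]),np.sin(p[2]); d=s["eef_pos"][:2]-p[:2]
print(s["eef_pos"].round(1),s["tcp_rot"].round(3),s["ft_force"].round(1),s["t"],"ext frame",c*d[0]+sn*d[1],-sn*d[0]+c*d[1])
crop("scene",245,110,160,120,5,"s2")
crop("top",230,150,140,105,5,"t2")
cv2.imwrite("pics/s2b.png",np.vstack([cv2.resize(cv2.imread("pics/s2.png"),(400,300)),cv2.resize(cv2.imread("pics/t2.png"),(400,300))]))
E
```

```text
[593.6  46.  398.8] [ 3.141 -0.    -0.212] [-0.6  0.5 -0.2] 4.6667 ext frame -168.90684717843624 -0.4794314629569669
```

View pics/s2.png

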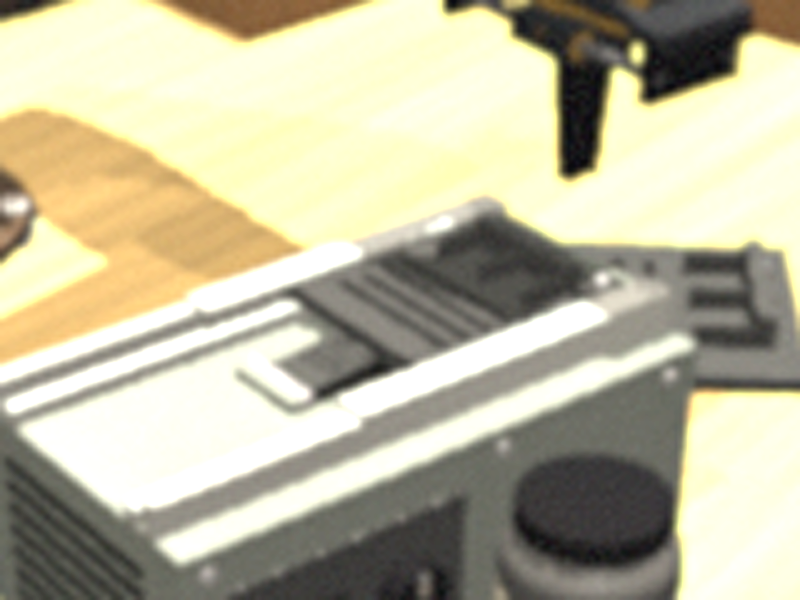

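The cover has hopped: its leading edge now overlaps the tab, near (300,300)–(400,360) in the crop. Now I'll lower the fingers behind the rib, slightly opened for a stable two-point push, and approach.

Emit:
arm_command --pt "0 0 1 0 0 0" --pt "0 0 2 0 0 0" --pt "0 0 3 0 0 0" --pt "0 0 3.5 0 0 0" --pt "0 0 3.8 0 0 0" --pt "0 0 4.0 0 0 0" --pt "0 0 4.0 0 0 0" --pt "0 0.5 4.0 0 0 0" --pt "0 1.0 4.0 0 0 0" --pt "0 1.4 4.0 0 0 0" --pt "0 1.6 4.0 0 0 0" --pt "0 1.6 4.0 0 0 0" --jaw 4

```text
t: 5.77
eef_pos: [589.8, 28.4, 359.5]
tcp_rot: [-3.141, -0.0, -0.215]
ft_force: [0.6, 0.5, -0.3]
opening: 0.421
```

Emit:
arm_command --pt "0 0.4 0 0 0 0" --pt "0 0.8 0 0 0 0" --pt "0 1.2 0 0 0 0" --pt "0 1.7 0 0 0 0" --pt "0 2.2 0 0 0 0" --pt "0 2.7 0 0 0 0" --pt "0 3.2 0 0 0 0" --pt "0 3.7 0 0 0 0" --pt "0 4.2 0 0 0 0" --pt "0 4.7 0 0 0 0" --pt "0 5.2 0 0 0 0" --pt "0 5.7 0 0 0 0"

```text
t: 6.77
eef_pos: [577.6, -27.3, 359.2]
tcp_rot: [-3.142, 0.0, -0.215]
ft_force: [-0.0, 0.5, 0.8]
opening: 0.42
```

```bash
python3 - <<'E'
from h import *
crop("scene",245,110,160,120,5,"s3"); print(state()["ft_force"],state()["eef_pos"])
E
```

```text
[ 0.16856951 -0.70195175  0.54270485] [577.51188837 -27.93781651 359.13672439]
```

View pics/s3.png

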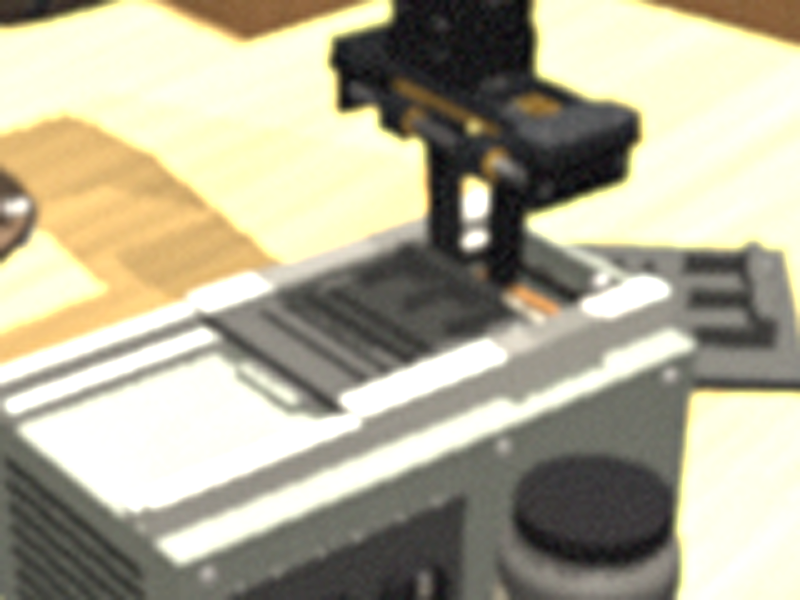

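The push works: the cover's leading edge is now at about (210,315)–(340,405) in the crop, and the filter shows behind the fingers. I'll go on another 10.3 cm, slowing at the end.

Emit:
arm_command --pt "0 0.4 0 0 0 0" --pt "0 0.8 0 0 0 0" --pt "0 1.3 0 0 0 0" --pt "0 1.8 0 0 0 0" --pt "0 2.3 0 0 0 0" --pt "0 2.8 0 0 0 0" --pt "0 3.3 0 0 0 0" --pt "0 3.8 0 0 0 0" --pt "0 4.3 0 0 0 0" --pt "0 4.8 0 0 0 0" --pt "0 5.3 0 0 0 0" --pt "0 5.8 0 0 0 0"

```text
t: 7.82
eef_pos: [565.2, -83.8, 359.0]
tcp_rot: [-3.141, 0.0, -0.215]
ft_force: [1.4, 4.0, -3.0]
opening: 0.42
```

Emit:
arm_command --pt "0 0.5 0 0 0 0" --pt "0 1.0 0 0 0 0" --pt "0 1.5 0 0 0 0" --pt "0 2.0 0 0 0 0" --pt "0 2.5 0 0 0 0" --pt "0 2.9 0 0 0 0" --pt "0 3.3 0 0 0 0" --pt "0 3.6 0 0 0 0" --pt "0 3.9 0 0 0 0" --pt "0 4.2 0 0 0 0" --pt "0 4.4 0 0 0 0" --pt "0 4.5 0 0 0 0"

```text
t: 8.82
eef_pos: [555.8, -128.0, 359.5]
tcp_rot: [3.141, -0.001, -0.215]
ft_force: [0.5, 0.3, -0.6]
opening: 0.42
```

Now I'll back off, lift and retreat to clear the view.

Emit:
arm_command --pt "0 -0.4 0 0 0 0" --pt "0 -1 0 0 0 0" --pt "0 -1 -2 0 0 0" --pt "0 -1.5 -5 0 0 0" --pt "0 -3 -8 0 0 0" --pt "0 -6 -11 0 0 0" --pt "0 -9 -13 0 0 0" --pt "0 -12 -14 0 0 0" --pt "0 -15 -14 0 0 0" --pt "0 -18 -14 0 0 0" --pt "0 -21 -14 0 0 0" --pt "0 -23 -14 0 0 0"

```text
t: 9.82
eef_pos: [604.8, 100.4, 499.4]
tcp_rot: [-3.141, -0.0, -0.213]
ft_force: [0.1, 0.5, 0.3]
opening: 0.422
```

Emit:
arm_command --pt "-1 -3 0 0 0 0" --pt "-2 -6 0 0 0 0" --pt "-3 -9 0 0 0 0" --pt "-4 -12 0 0 0 0" --pt "-5 -15 0 0 0 0" --pt "-5 -18 0 0 0 0" --pt "-5 -18 0 0 0 0" --pt "-5 -18 0 0 0 0"

```text
t: 10.48
eef_pos: [593.8, 285.7, 498.8]
tcp_rot: [3.141, 0.0, -0.212]
ft_force: [-0.0, -0.2, -0.8]
opening: 0.419
```

```bash
python3 - <<'E'
from h import *
crop("top",225,135,160,120,5,"t4"); crop("scene",225,130,160,120,5,"s4")
cv2.imwrite("pics/f4.png",np.vstack([cv2.resize(cv2.imread(f"pics/{n}4.png"),(400,300)) for n in "ts"]))
print(state()["t"],state()["eef_pos"],state()["ft_force"])
p=np.load("pose.npy"); print((proj("top",E2W(p,[(4,0,163),(144,0,163),(46,0,163),(-24,0,155),(170,0,155)]))-[225,135])*2.5)
E
```

```text
10.5833 [594.10729456 283.80459283 499.12412678] [-0.2085475  -0.33206924 -0.18658873]
[[190.16895268 173.01285592]
 [302.19074096 200.56895876]
 [223.74551495 181.27628739]
 [167.94277844 168.425728  ]
 [322.35096032 206.41034274]]
```

View pics/f4.png

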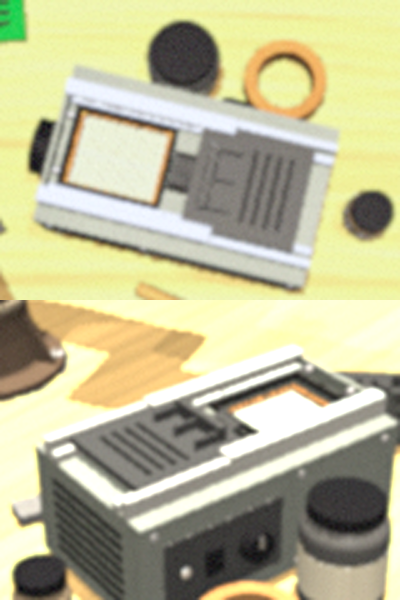

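The cover's trailing edge is at about (192,173) and its leading edge at about (303,200) in the top crop. The seat edge predicts to (168,168) and the top end to (322,206). So the cover is off its seat, flat, with no overhang, and the filter is fully exposed with the bystanders in place.

```bash
python3 -c "
from cell import job_done
print(job_done())"
```

```text
the job is handed in; nothing more can be done
None
```

The extractor is open. I pressed the snap tab to its hard stop (about 14 N, fingertips at 150 mm) and confirmed by camera that the cover had hopped. I then pushed the cover by its rib along the rails, with at most about 5 N showing in the readings between moves, and backed the arm well away. The job was handed in at about 10.6 s of the 43 s allowed.

- **Cover position:** the last pictures show it lying flat with its origin at about x = 74 mm in the extractor's frame. Its trailing edge is about 28 mm past the seat edge and its leading edge about 26 mm short of the top end.
- **Filter:** the opening is fully uncovered. The fingertips stayed at about 169 mm above the bench while they passed over it.
- **Bystanders:** both jars and the tape roll look undisturbed. Only the brush's handle end was in the last view, and I did not measure any of them again.
- **Accuracy:** the extractor's pose fit had residuals up to about 5 mm, well inside those margins. No check failed or disagreed.

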